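Stack the topping tubs at the pizza stall

ROBOT

A 6-joint arm with a two-finger parallel gripper is mounted at the origin on the work surface. World frame = base frame: x ahead of the robot, y to its left, z up, the work surface at z = 0. Lengths are in m, angles in rad, forces in N, time in s.
With the tool pointing down it reaches from about 0.225 to 0.875 m from the base axis. Payload 3.4 kg.
Tool frame: the origin (TCP) lies between the finger pads; the fingertips stand 8 mm ahead of it and the grasp point (between the pads) lies 11 mm behind it; z points along the fingers, y is the line along which they close (so a half turn about z gives the same grasp; the last joint's range is limited). The gripper opens to 85 mm and grips with 20 to 120 N. Pads are 22 mm wide; open, the fingers measure 114 mm over their backs; the gripper's body (76 mm by 85 mm) begins 54 mm behind the grasp point. The pads swing forward as they close: fully open they stand 13 mm farther back than shut.
Start: joints at [1.061, 0.276, 1.505, -0, 1.361, -0.121], TCP at [0.218, 0.532, 0.239] pointing down, gripper open.
Joint ranges: [-2.89, 2.89], [-0.75, 2.08], [0.22, 2.7], [-1.18, 4.32], [0.11, 2.71], [-2.7, 2.7]. Speed limits (rad/s): [2.57, 2.57, 3.14, 3.14, 3.14, 3.14].

INTERFACE

Orientations are given as a unit quaternion [w, x, y, z].
In Python, from rig import manip gives the robot as it stands.
- The arm moves only by the tool move_arm, never from a script. Its argument "deltas" is a list that holds one entry, the list of rows, each a list of 5 numbers: the shift along the tool's x, y, z normalised to -1 to 1, where 1 is 80 cm, then the turn about the tool's z normalised to -1 to 1, where 1 is 120 degrees, then the closure, from -1 (fully open) to 1 (shut). In form: [[[tx, ty, tz, twist, grip], ...]]. A call has 1 to 12 rows; each row is the pose to reach, as a shift and turn from the pose commanded when the call began, along the tool's axes at that moment; what a row does not reach only later rows make up. A row lasts 1/10 s, in which the tool goes at most 50 mm and 8.59 degrees, less where a joint would pass 70% of its speed; a pose out of reach is approached as far as the arm can. A call with a number of a shift or a turn outside -1 to 1 is refused whole. A call with a gripper value outside its range is refused whole. The fingers move at their own pace and stop on an object; "squeeze" is the grip in N (left out, the last holds). Time passes only in rows, so rows that repeat a pose let the fingers close. It gives the time, the measured TCP pose, the force, the opening and the grip force at its end, in the units of the state.
- manip.get_state(): the state, without advancing time (a new reading comes with each control period).
- manip.get_image(name): name is "scene" or "top"; returns the picture (400x640x3 uint8, red, green, blue); there is no depth.
- manip.camera_params(name): a dict with "fx", "fy", "cx", "cy" (pixels), "R" (3x3) and "t" (3): a world point X has camera coordinates R X + t. Camera axes: x right, y down, z forward; pixel columns grow to the right and rows downward; lengths in m; the calibration is good to about 2 mm. A picture is of the moment at which its call begins. camera_params takes no time and is no camera call.
- manip.sign_off(): hands the job in; it is judged then, once.
The state is a dict: "clock": time; "qpos": joint angles; "qd": joint speeds; "effort": joint torques, N m; "position": TCP position; "ee_rot": TCP orientation; "contact_force": force on the tool from outside, world axes, zero at the start; "moment": the same for the moment, N m; "width": finger opening in m; "gripper_force": force on a finger pad.
Only numpy, scipy, OpenCV 4.12 (cv2) and the standard library are available. Lean on these libraries where they do the work, as an engineer would, in place of code of your own. Each camera call takes 0.05 s, during which the arm holds its last target. There are 200 camera calls.

TASK

Build up the column of topping tubs that begins with the closed oblong tub on the small wooden board: set the deep oblong tub from the table squarely on it, lids up, then the shallow oblong tub squarely on top of that. Leave the bottom tub where it stands and the square tub alone, and set the tubs down rather than dropping them.

Things in the scene. Friction and masses are not known exactly. Their poses are not given: they have to be found in the camera images.
- base_tub: The bottom of the column: a closed oblong milky-white plastic tub, flat grey lid, grey clips on its short ends, 100 long x 60 wide x 50 high (mm), about 0.4 kg, loose, standing on a flat wooden board (220 x 200 x 18 mm), the only tub there. Origin: centre of its underside; x along its length, y across its width, z up; both ends alike. Plumb sides: grip across the width from above.
- deep_tub: The deep tub, to go second: a closed oblong milky-white plastic tub, flat grey lid, grey clips on its short ends, 100 long x 60 wide x 65 high (mm), 0.25 to 0.5 kg, upright on the work surface. Origin: centre of its underside; x along its length, y across its width, z up; both ends alike. Plumb sides: grip across the width from above.
- shallow_tub: The shallow tub, to go on top: a closed oblong milky-white plastic tub, flat grey lid, grey clips on its short ends, 100 long x 60 wide x 35 high (mm), 0.15 to 0.3 kg, upright on the work surface. Origin: centre of its underside; x along its length, y across its width, z up; both ends alike. Plumb sides: grip across the width from above.
- square_tub: A bystander to leave alone: a closed tub of the same make but square, 84 x 84 x 50 high (mm), standing on the work surface. Origin: centre of its underside, z up. A round closed pot (82 mm across, 52 high), not listed, stands near too; the tubs and pot stand 115 mm or more apart, centre to centre, in any order.
Mind the look-alikes: they are no part of the job. Leave any turquoise look-alike of the deep_tub alone. Leave any blue look-alike of the shallow_tub alone.

How it is judged:
By the outcome, as a careful person would: the job done as asked, in the order asked, and still so for the second after the job is handed in, with the robot touching nothing.
It also fails if it takes over 61 s, if anything falls off the work surface, if the arm or the gripper's body presses on something with over 40 N, if the wrist force passes 120 N, or if a joint passes its speed limit or range.

## Working session

There is one attempt and no reset: what is moved stays moved. The work goes in short steps, Python scripts to look and compute and a tool call to move; the robot and the scene stay as the last step left them, time stands still between calls to the robot, and variables do not carry over. Pictures are saved under pics/ and viewed, at most 10 in all, crops included, and the job is handed in when it is done.

Besides the shell and the picture viewer there is one more tool, called as name(argument=value, ...) on one line, values as JSON. move_arm: Moves the arm, as the interface text tells. Scaled input: -1 to 1 covers 80 cm each way for a shift and 120 degrees each way for a turn. Its arguments: {"type":"object","properties":{"deltas":{"type":"array","items":{"type":"array","items":{"type":"array","items":{"type":"number","minimum":-1,"maximum":1}}}},"squeeze":{"type":"number"}},"required":["deltas"]}

```bash
mkdir -p pics
python3 - <<'E'
from rig import manip
import cv2
for n in("scene","top"):
    im=manip.get_image(n); cv2.imwrite(f"pics/{n}0.png",im[:,:,::-1]); print(n,manip.camera_params(n))
print(manip.get_state())
E
```

```text
scene {'fx': 434.60329717260566, 'fy': 434.60329717260566, 'cx': 314.6099575050735, 'cy': 200.8420515240276, 'R': array([[ 0.7997852 ,  0.60028451, -0.00146249],
       [ 0.48083028, -0.64208585, -0.59709965],
       [-0.35936872,  0.47684826, -0.80216573]]), 't': array([-0.36356191, -0.30509493,  1.33315614])}
top {'fx': 490.0282898066262, 'fy': 490.0282898066262, 'cx': 319.62210765595336, 'cy': 199.62351540303354, 'R': array([[ 3.03863396e-04, -9.99801681e-01, -1.99124633e-02],
       [-9.95780129e-01,  1.52485761e-03, -9.17584281e-02],
       [ 9.17705943e-02,  1.98563173e-02, -9.95582184e-01]]), 't': array([-0.07788685,  0.56830164,  1.17149462])}
{'clock': 0.1, 'qpos': array([ 1.06098566e+00,  2.76535029e-01,  1.50601444e+00, -2.56231150e-05,
        1.36071874e+00, -1.21002376e-01]), 'qd': array([-0.00169291,  0.00063488, -0.0030655 ,  0.00014144, -0.00233186,
        0.00052441]), 'effort': array([ 2.12283179e-03, -4.17696834e+01, -2.46405351e+01, -2.16806793e-04,
        5.77975225e-03, -1.03966627e-05]), 'position': array([0.21775866, 0.53166494, 0.23852119]), 'ee_rot': array([-2.47971820e-04,  1.93179237e-01,  9.81163126e-01, -8.00337641e-04]), 'contact_force': array([ 0.09066493, -0.57313897,  0.10056901]), 'moment': array([0.02996508, 0.02441251, 0.01923455]), 'gripper_force': 0.0, 'width': 0.08558850677709998}
```

View pics/scene0.png

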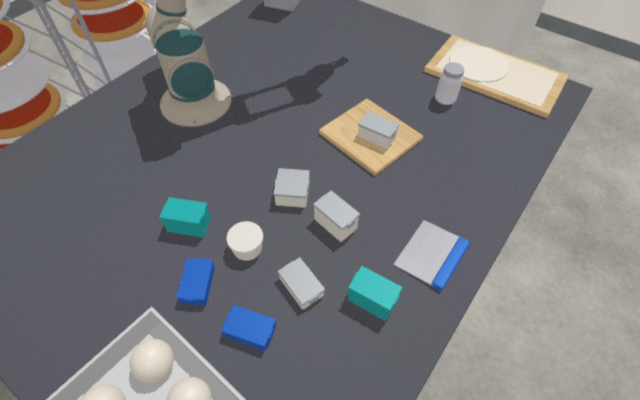

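View pics/top0.png

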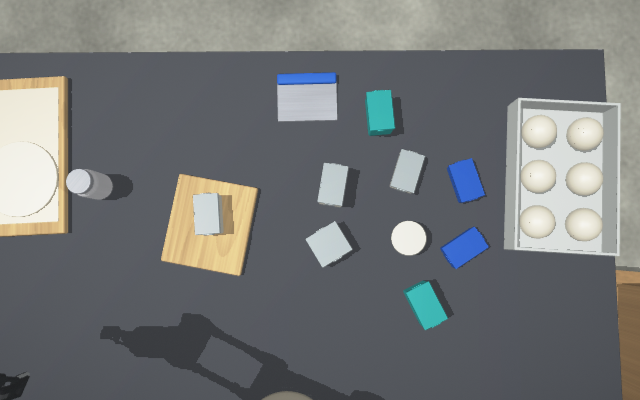

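Candidates in the top view:
- White oblongs at (333,185), (408,171) and, on the board, (207,214).
- The square tub at (329,244) and the pot at (408,238).
- Turquoise decoys at (380,112) and (427,305).
- Blue decoys at (466,180) and (465,247).

By the description and the scene view, the deep tub is (333,185) and the shallow one is (408,171). I'll check this in a crop.

```bash
cat > h.py <<'E'
import numpy as np,cv2
from rig import manip
def ray(n,uv,z):
    c=manip.camera_params(n);R,t=c["R"],c["t"]
    o=-R.T@t; d=R.T@np.array([(uv[0]-c["cx"])/c["fx"],(uv[1]-c["cy"])/c["fy"],1])
    return (o+d*(z-o[2])/d[2])[:2]
def proj(n,X):
    c=manip.camera_params(n);p=c["R"]@np.array(X)+c["t"]
    return np.array([c["fx"]*p[0]/p[2]+c["cx"],c["fy"]*p[1]/p[2]+c["cy"]])
def lidmask(im):   # grey lid: bluish-neutral, bright
    f=im.astype(int); r,g,b=f[...,0],f[...,1],f[...,2]
    return ((b-r>=4)&(b-r<45)&(r>105)).astype(np.uint8)
def lids(n,im,near,z):
    m=cv2.morphologyEx(lidmask(im),cv2.MORPH_OPEN,np.ones((3,3),np.uint8))
    cs,_=cv2.findContours(m,cv2.RETR_EXTERNAL,cv2.CHAIN_APPROX_NONE)
    c=min(cs,key=lambda c:np.hypot(*(np.array(cv2.minAreaRect(c)[0])-near)) if len(c)>20 else 1e9)
    w=np.array([ray(n,p[0],z) for p in c],np.float32)
    (x,y),(a,b),th=cv2.minAreaRect(w*1000)
    if a<b:a,b,th=b,a,th+90
    return round(x,1),round(y,1),round(a,1),round(b,1),round((th+90)%180-90,1)
E
python3 - <<'E'
from h import *
im=cv2.imread("pics/top0.png")[:,:,::-1]; sc=cv2.imread("pics/scene0.png")[:,:,::-1]
for p in[(333,185),(408,171),(207,214),(207,230),(335,202)]: print(p,im[p[1],p[0]])
for nm,pt,ps,z in(("base",(207,214),(378,125),.068),("deep",(333,185),(337,209),.065),("shal",(408,171),(301,280),.035),("sq",(329,244),(292,180),.05)):
    print(nm,lids("top",im,pt,z),lids("scene",sc,ps,z))
a=cv2.resize(im[150:270,150:450],None,fx=2.6,fy=2.6,interpolation=2); m=cv2.cvtColor(lidmask(im)[150:270,150:450]*255,cv2.COLOR_GRAY2BGR)
b=cv2.resize(sc[100:310,250:430],None,fx=1.3,fy=1.3)
v=np.zeros((590,780,3),np.uint8); v[:312]=a; v[312:312+273,:234]=b; 
mm=cv2.resize(m,None,fx=1.8,fy=1.8,interpolation=0); v[312:312+216,236:776]=mm
cv2.imwrite("pics/crop1.png",v[:,:,::-1])
E
```

```text
(333, 185) [196 206 208]
(408, 171) [187 199 201]
(207, 214) [211 218 218]
(207, 230) [211 218 219]
(335, 202) [196 206 208]
base (530.9, 187.9, 95.3, 59.3, 1.4) (535.7, 181.9, 98.6, 59.4, 4.6)
deep (601.6, -109.1, 101.5, 60.1, -9.4) (603.6, -112.4, 106.3, 66.3, -7.7)
shal (637.4, -290.3, 101.9, 60.4, -17.6) (639.8, -293.9, 106.6, 63.8, -15.7)
sq (460.9, -99.4, 84.4, 84.3, -59.2) (460.7, -101.8, 90.0, 87.0, -58.0)
```

View pics/crop1.png

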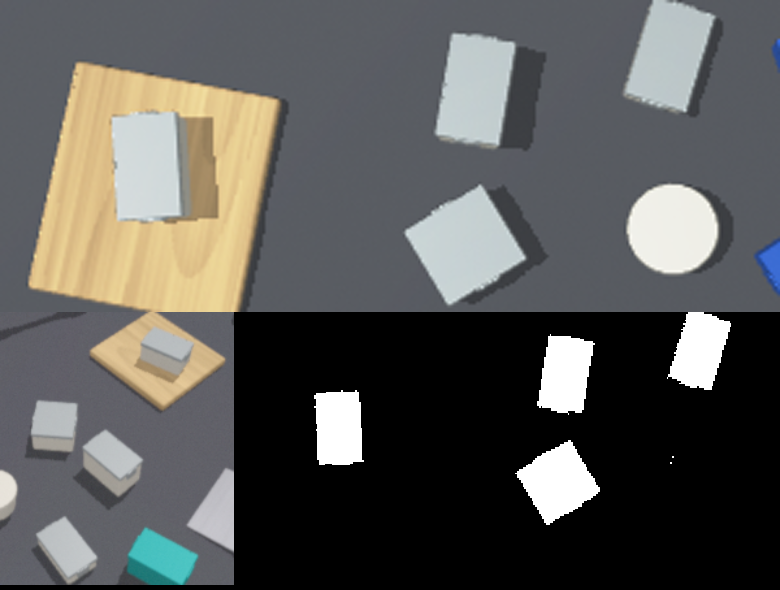

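Top view: the lids read cleanly. The deep tub (tall side visible in the scene crop) is at about (0.602, -0.109), yaw -9°. The shallow tub is at (0.638, -0.291), yaw -17°, and the base at (0.532, 0.186), yaw about 2°. The turquoise and blue look-alikes are clearly distinct.

```bash
cat >> h.py <<'E'
from scipy.spatial.transform import Rotation as Ro
def go(x,y,z,yaw):   # yaw: tub length direction, deg; prints the normalised row
    s=manip.get_state(); R=Ro.from_quat(np.roll(s["ee_rot"],-1)).as_matrix()
    d=R.T@(np.array([x,y,z])-s["position"])/.8
    cur=np.degrees(np.arctan2(R[1,1],R[0,1])); tw=-((yaw+90-cur+90)%180-90)
    print(s["clock"],np.round(d,4),"twist",round(tw/120,4),"deg",round(tw,1),"q6",np.degrees(s["qpos"][5]).round(0))
E
python3 -c "
from h import *
go(.602,-.110,.15,-9)"
```

```text
0.1 [-0.7485 -0.56    0.1115] twist -0.1106 deg -13.3 q6 -7.0
```

move_arm(deltas=[[[-0.7485,-0.56,0.11,-0.11,-1],[-0.7485,-0.56,0.11,-0.11,-1],[-0.7485,-0.56,0.11,-0.11,-1],[-0.7485,-0.56,0.11,-0.11,-1],[-0.7485,-0.56,0.11,-0.11,-1],[-0.7485,-0.56,0.11,-0.11,-1],[-0.7485,-0.56,0.11,-0.11,-1],[-0.7485,-0.56,0.11,-0.11,-1],[-0.7485,-0.56,0.11,-0.11,-1],[-0.7485,-0.56,0.11,-0.11,-1],[-0.7485,-0.56,0.11,-0.11,-1],[-0.7485,-0.56,0.11,-0.11,-1]]])

```text
clock: 1.3
position: [0.5237, 0.0207, 0.1689]
ee_rot: [-0.0, 0.079, 0.997, 0.0]
contact_force: [1.2, 0.3, 1.1]
width: 0.0854
gripper_force: 0.0
```

```bash
python3 -c "
from h import *
go(.602,-.110,.15,-9)"
```

```text
1.3 [-0.1225 -0.1458  0.0236] twist -0.0009 deg -0.1 q6 -86.0
```

move_arm(deltas=[[[-0.12,-0.145,0.023,0,-1],[-0.12,-0.145,0.023,0,-1],[-0.12,-0.145,0.023,0,-1],[-0.12,-0.145,0.023,0,-1],[-0.12,-0.145,0.023,0,-1],[-0.12,-0.145,0.023,0,-1]]])

```text
clock: 1.9
position: [0.5987, -0.1061, 0.1506]
ee_rot: [-0.001, 0.079, 0.997, 0.001]
contact_force: [0.1, -0.3, -1.0]
width: 0.0852
gripper_force: 0.0
```

```bash
python3 -c "
from h import *
im=manip.get_image('scene'); cv2.imwrite('pics/s1.png',cv2.resize(im[120:320,230:430],None,fx=2.5,fy=2.5)[:,:,::-1])
go(.602,-.110,.03,-9)"
```

```text
1.95 [-0.005  -0.0047  0.1511] twist -0.0002 deg -0.0 q6 -98.0
```

View pics/s1.png

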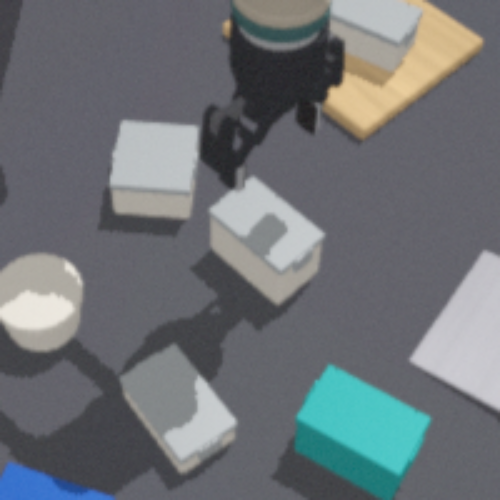

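The gripper stands just above the deep tub: fingertips near crop (238,185) and (315,125), lid centred at (268,225). The tip midpoint matches the projected TCP, so I'll descend.

move_arm(deltas=[[[-0.004,-0.004,0.06,0,-1],[-0.004,-0.004,0.1,0,-1],[-0.004,-0.004,0.13,0,-1],[-0.004,-0.004,0.15,0,-1],[-0.004,-0.004,0.15,0,-1],[-0.004,-0.004,0.15,0,1],[-0.004,-0.004,0.15,0,1],[-0.004,-0.004,0.15,0,1],[-0.004,-0.004,0.15,0,1],[-0.004,-0.004,0.15,0,1],[-0.004,-0.004,0.15,0,1]]], squeeze=40)

```text
clock: 3.05
position: [0.6033, -0.1107, 0.0328]
ee_rot: [0.001, 0.079, 0.997, -0.0]
contact_force: [-0.2, 1.8, 6.2]
width: 0.0593
gripper_force: 45.3
```

```bash
python3 -c "
from h import *
go(.602,-.110,.03,-9)
s=manip.get_state();print(s['width'],s['gripper_force'],s['contact_force'])"
```

```text
3.05 [0.0018 0.0006 0.0035] twist -0.0005 deg -0.1 q6 -98.0
0.05933121137474892 45.303282737731934 [-0.16505872  1.76618834  6.16089334]
```

move_arm(deltas=[[[0,0,-0.015,0,1],[0,0,-0.05,0,1],[0,0,-0.1,0,1],[0,0,-0.15,0,1],[0,0,-0.2,0,1],[0,0,-0.22,0,1],[0,0,-0.22,0,1],[0,0,-0.22,0,1]]])

```text
clock: 3.85
position: [0.6013, -0.1105, 0.2061]
ee_rot: [-0.001, 0.079, 0.997, 0.0]
contact_force: [-0.2, 0.3, -5.1]
width: 0.0592
gripper_force: 45.3
```

```bash
python3 -c "
from h import *
s=manip.get_state();print(s['width'],s['gripper_force'],s['contact_force'])
go(.533,.186,.2,3)
t=manip.get_image('top');c=manip.get_image('scene')
cv2.imwrite('pics/t2.png',t[:,:,::-1]);cv2.imwrite('pics/s2.png',c[:,:,::-1])
f=lambda a:cv2.resize(a,None,fx=6,fy=6,interpolation=0)
v=np.vstack([f(t[185:245,170:236]),]);w=f(c[105:165,345:411])
cv2.imwrite('pics/c2.png',np.hstack([v,w])[:,:,::-1])
print(lids('top',t,(207,214),.068),lids('scene',c,(378,125),.068))"
```

```text
0.05917822298683971 45.26442468166351 [-0.15058759  0.31393383 -5.10009273]
3.85 [0.1428 0.3525 0.0081] twist -0.1007 deg -12.1 q6 -98.0
(530.9, 187.9, 95.3, 59.2, 1.4) (536.0, 181.6, 98.2, 60.1, 4.5)
```

View pics/c2.png

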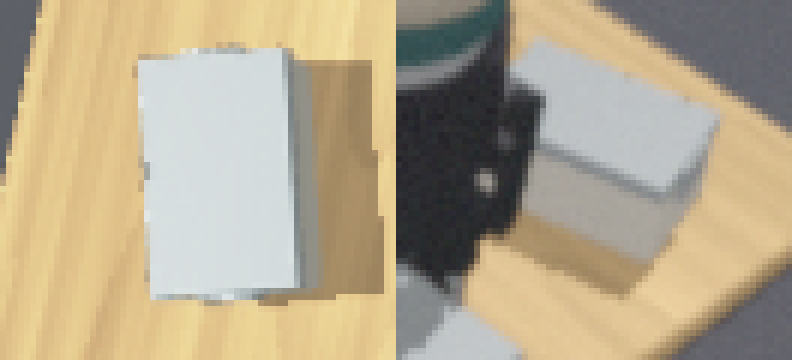

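The crop shows the base lid with corners (top half, zoom 6) at about (137,60), (290,48), (300,288), (150,298). In the scene half the corners are (140,40), (322,122) and (274,187). I'll cast those.

```bash
python3 -c "
from h import *
def cast(n,o,ps,z): return np.array([ray(n,(p[0]/6+o[0]-.5,p[1]/6+o[1]-.5),z) for p in ps])*1000
a=cast('top',(170,185),[(137,60),(290,48),(300,288),(150,298)],.068)
print(a.round(1),a.mean(0)); d=(a[0]+a[1]-a[2]-a[3])/2; e=(a[0]+a[3]-a[1]-a[2])/2
print(d,np.degrees(np.arctan2(d[1],d[0])),e,np.degrees(np.arctan2(-e[0],e[1])))
b=cast('scene',(345,105),[(140,40),(322,122),(274,187)],.068); print(b.round(1),(b[0]+b[2])/2)
# deep tub lid at its start (gripped later), scene0 for the scene/top offset
go(.533,.186,.2,3)"
```

```text
[[577.  222.6]
 [581.6 162. ]
 [487.1 156.2]
 [483.2 215.2]] [532.22402813 189.00930197]
[94.16085161  6.58587724] 4.000913785683953 [-4.27787866 59.78298064] 4.0929262477762975
[[481.8 209.8]
 [576.8 213. ]
 [580.7 164.7]] [531.26629874 187.25988351]
3.95 [0.1422 0.3524 0.0068] twist -0.1007 deg -12.1 q6 -98.0
```

```bash
python3 -c "
from h import *
go(.532,.188,.125,4)"
```

```text
3.95 [0.1434 0.3546 0.1006] twist -0.109 deg -13.1 q6 -98.0
```

move_arm(deltas=[[[0.013,0.032,0,-0.03,1],[0.035,0.087,0,-0.06,1],[0.055,0.136,0,-0.08,1],[0.076,0.19,0.01,-0.1,1],[0.097,0.24,0.02,-0.109,1],[0.115,0.285,0.03,-0.109,1],[0.13,0.32,0.05,-0.109,1],[0.139,0.343,0.07,-0.109,1],[0.143,0.3545,0.09,-0.109,1],[0.143,0.3545,0.1,-0.109,1],[0.143,0.3545,0.1,-0.109,1],[0.143,0.3545,0.1,-0.109,1]]])

```text
clock: 5.15
position: [0.5343, 0.1866, 0.1267]
ee_rot: [-0.0, -0.035, 0.999, -0.0]
contact_force: [-0.3, -0.3, -4.4]
width: 0.0593
gripper_force: 45.4
```

```bash
python3 -c "
from h import *
t=manip.get_image('top');c=manip.get_image('scene')
f=lambda a:cv2.resize(a,None,fx=5,fy=5,interpolation=0)
cv2.imwrite('pics/c3.png',np.hstack([f(t[175:255,165:245]),f(c[80:160,340:420])])[:,:,::-1])
go(.532,.188,.101,4)"
```

```text
5.25 [0.0037 0.0019 0.0333] twist -0.0005 deg -0.1 q6 -82.0
```

View pics/c3.png

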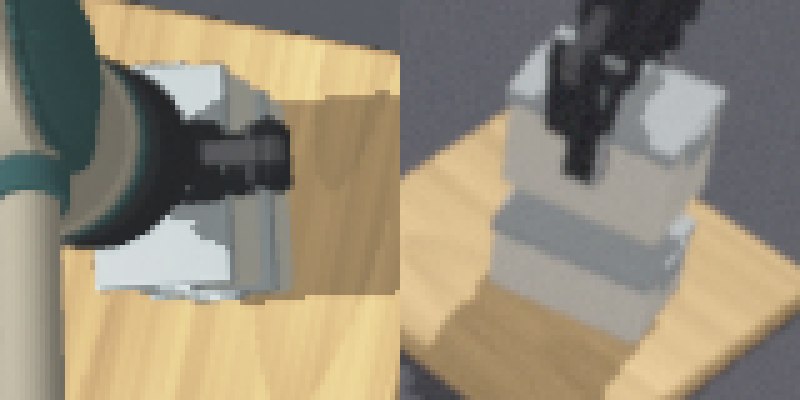

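The deep tub hovers over the base. In the scene half its bottom corners are at about (507,180) and (662,243), and the base's are at (492,283) and (632,340). I'll cast both.

```bash
python3 -c "
from h import *
c=lambda o,p,z,n='scene':(ray(n,(p[0]/5+o[0]-.5,p[1]/5+o[1]-.5),z)*1000).round(1)
S=(260,80)
print('deep',c(S,(507,180),.0939),c(S,(662,243),.0939),'lid',c(S,(508,92),.1589),c(S,(728,92),.1589))
print('base',c(S,(492,283),.018),c(S,(632,340),.018),'lid',c(S,(494,222),.066))
T=(165,175)
print('deep top lid',[c(T,p,.1589,'top') for p in((222,65),(230,280),(95,288))])
from math import *
for nm,x,y in(('deep@tcp',534.3,186.6),('base',532,188)):
  a=radians(4)
  print(nm,[(round(x+l*cos(a)-w*sin(a)),round(y+l*sin(a)+w*cos(a))) for l,w in((-47,30),(-47,-30),(47,-30),(47,30))])
"
```

```text
deep [490.  158.4] [580.7 166.6] lid [489.6 150. ] [578.8 216.7]
base [488.7 156.6] [574.4 166. ] lid [487.6 153.5]
deep top lid [array([582.9, 160.9]), array([489.2, 155.5]), array([485.7, 214.2])]
deep@tcp [(485, 213), (490, 153), (583, 160), (579, 220)]
base [(483, 215), (487, 155), (581, 161), (577, 221)]
```

move_arm(deltas=[[[0.003,0.0018,0.01,0,1],[0.003,0.0018,0.019,0,1],[0.003,0.0018,0.025,0,1],[0.003,0.0018,0.028,0,1],[0.003,0.0018,0.03,0,1],[0.003,0.0018,0.031,0,1],[0.003,0.0018,0.0315,0,1],[0.003,0.0018,0.0315,0,1],[0.003,0.0018,0.0315,0,1]]])

```text
clock: 6.15
position: [0.5318, 0.1887, 0.102]
ee_rot: [0.0, -0.035, 0.999, 0.0]
contact_force: [0.9, 0.7, -5.0]
width: 0.0595
gripper_force: 45.6
```

```bash
python3 -c "
from h import *
go(.532,.188,.101,4);s=manip.get_state();print(s['position'],s['contact_force'])"
```

```text
6.15 [-0.0002 -0.0009  0.0013] twist 0.0001 deg 0.0 q6 -82.0
[0.53178102 0.18867638 0.10200398] [ 0.86698562  0.68750444 -5.04625866]
```

move_arm(deltas=[[[0,0,0.0008,0,1],[0,0,0.0016,0,1],[0,0,0.0016,0,1]]])

```text
clock: 6.45
position: [0.5317, 0.1887, 0.1009]
ee_rot: [0.0, -0.035, 0.999, 0.0]
contact_force: [-0.1, 0.2, -2.1]
width: 0.059
gripper_force: 45.8
```

move_arm(deltas=[[[0,0,0.0004,0,1],[0,0,0.0004,0,0.2],[0,0,0.0004,0,-0.2],[0,0,0.0004,0,-1],[0,0,0.0004,0,-1],[0,0,0.0004,0,-1],[0,0,-0.03,0,-1],[0,0,-0.08,0,-1],[0,0,-0.13,0,-1],[0,0,-0.15,0,-1],[0,0,-0.15,0,-1],[0,0,-0.15,0,-1]]])

```text
clock: 7.65
position: [0.5313, 0.1885, 0.22]
ee_rot: [-0.0, -0.035, 0.999, 0.0]
contact_force: [0.1, -0.5, -0.9]
width: 0.0854
gripper_force: 0.0
```

```bash
python3 -c "
from h import *
go(.638,-.291,.14,-17)
t=cv2.imread('pics/t2.png')[:,:,::-1]
f=cv2.resize(t[140:205,375:440],None,fx=6,fy=6,interpolation=0)
cv2.imwrite('pics/c4.png',f[:,:,::-1])"
```

```text
7.65 [-0.0913 -0.6073  0.0999] twist 0.175 deg 21.0 q6 -82.0
```

View pics/c4.png

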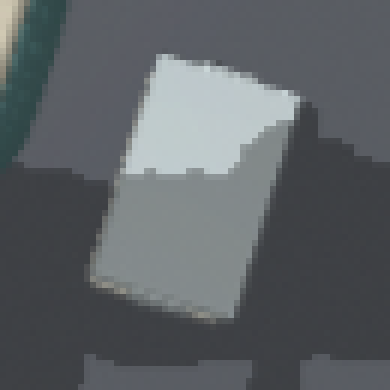

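The shallow lid's corners are at about (157,55), (300,98), (237,310) and (92,275) at zoom 6.

```bash
python3 -c "
from h import *
a=np.array([ray('top',(p[0]/6+375-.5,p[1]/6+140-.5),.035) for p in((157,55),(300,98),(237,310),(92,275))])
d=(a[0]+a[1]-a[2]-a[3])/2; e=(a[0]+a[3]-a[1]-a[2])/2
print(a.mean(0),d,e,np.degrees([np.arctan2(d[1],d[0]),np.arctan2(-e[0],e[1])]))
print('blue',ray('top',(466,180),.035))
go(*a.mean(0),.14,-17)"
```

```text
[ 0.63879016 -0.29116349] [ 0.0881721  -0.02721766] [0.01610244 0.05780123] [-17.15482599 -15.56693458]
blue [ 0.61445612 -0.43229493]
7.65 [-0.0923 -0.6075  0.0999] twist 0.175 deg 21.0 q6 -82.0
```

move_arm(deltas=[[[-0.009,-0.06,0,0.05,-1],[-0.018,-0.12,0,0.11,-1],[-0.027,-0.18,0,0.17,-1],[-0.0925,-0.6075,0.1,0.174,-1],[-0.0925,-0.6075,0.1,0.174,-1],[-0.0925,-0.6075,0.1,0.174,-1],[-0.0925,-0.6075,0.1,0.174,-1],[-0.0925,-0.6075,0.1,0.174,-1],[-0.0925,-0.6075,0.1,0.174,-1],[-0.0925,-0.6075,0.1,0.174,-1],[-0.0925,-0.6075,0.1,0.174,-1],[-0.0925,-0.6075,0.1,0.174,-1]]])

```text
clock: 8.85
position: [0.6379, -0.2918, 0.137]
ee_rot: [-0.003, 0.148, 0.989, 0.001]
contact_force: [-0.1, -0.2, -0.6]
width: 0.0851
gripper_force: 0.0
```

move_arm(deltas=[[[0,0,0,0,-1],[0,0,0,0,-1]]])

```text
clock: 9.05
position: [0.6391, -0.289, 0.1405]
ee_rot: [-0.0, 0.146, 0.989, 0.0]
contact_force: [0.3, -0.4, 0.8]
width: 0.0852
gripper_force: 0.0
```

```bash
python3 -c "
from h import *
go(.639,-.291,.013,-16.7)
t=manip.get_image('top');c=manip.get_image('scene');cv2.imwrite('pics/t5.png',t[:,:,::-1])
f=lambda a:cv2.resize(a,None,fx=5,fy=5,interpolation=0)
cv2.imwrite('pics/c5.png',np.hstack([f(t[175:255,165:245]),f(c[80:160,340:420])])[:,:,::-1])"
```

```text
9.05 [-0.0007 -0.0025  0.1594] twist -0.0007 deg -0.1 q6 -103.0
```

View pics/c5.png

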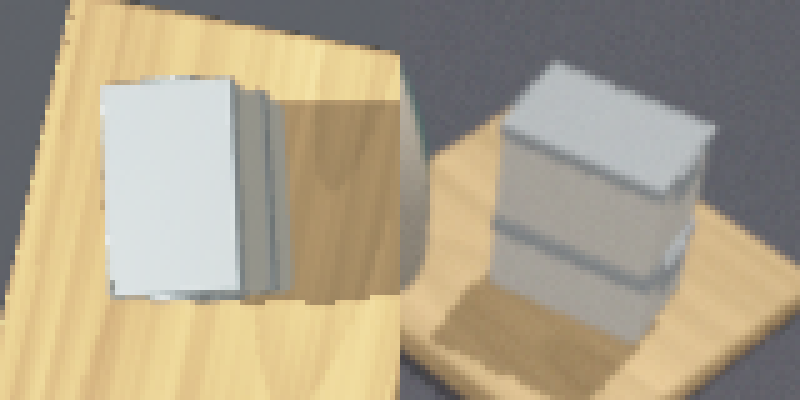

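The deep tub sits squarely on the base, with flush sides in the scene view. Its lid corners in the top half are (100,85), (235,77), (240,291) and (110,297). Next I'll descend onto the shallow tub.

move_arm(deltas=[[[-0.0005,-0.001,0.05,0,-1],[-0.0005,-0.002,0.1,0,-1],[-0.0005,-0.002,0.13,0,-1],[-0.0005,-0.002,0.15,0,-1],[-0.0005,-0.002,0.156,0,-1],[-0.0005,-0.002,0.156,0,-1],[-0.0005,-0.002,0.156,0,1],[-0.0005,-0.002,0.156,0,1],[-0.0005,-0.002,0.156,0,1],[-0.0005,-0.002,0.156,0,1],[-0.0005,-0.002,0.156,0,1],[-0.0005,-0.002,0.156,0,1]]], squeeze=35)

```text
clock: 10.35
position: [0.6404, -0.2932, 0.0176]
ee_rot: [0.002, 0.147, 0.989, -0.0]
contact_force: [1.5, 0.5, 6.0]
width: 0.0599
gripper_force: 40.0
```

```bash
python3 -c "
from h import *
go(.639,-.291,.013,-16.7)
a=np.array([ray('top',(p[0]/5+165-.5,p[1]/5+175-.5),.133) for p in((100,85),(235,77),(240,291),(110,297))])
d=(a[0]+a[1]-a[2]-a[3])/2; e=(a[0]+a[3]-a[1]-a[2])/2
print(a.mean(0),d,e,np.degrees([np.arctan2(d[1],d[0]),np.arctan2(-e[0],e[1])]))
"
```

```text
10.35 [0.0025 0.0021 0.0058] twist -0.0015 deg -0.2 q6 -103.0
[0.53124922 0.18893722] [0.09508211 0.00555105] [-0.00306613  0.05926758] [3.34122694 2.96147803]
```

move_arm(deltas=[[[0,0,-0.015,0,1],[0,0,-0.05,0,1],[0,0,-0.1,0,1],[0,0,-0.15,0,1],[0,0,-0.2,0,1],[0,0,-0.24,0,1],[0,0,-0.26,0,1],[0,0,-0.26,0,1],[0,0,-0.26,0,1]]])

```text
clock: 11.25
position: [0.6387, -0.2924, 0.2232]
ee_rot: [-0.001, 0.147, 0.989, 0.0]
contact_force: [0.3, 0.2, -2.1]
width: 0.0594
gripper_force: 39.1
```

```bash
python3 -c "
from h import *
go(.5315,.1888,.178,3.7)"
```

```text
11.25 [0.3028 0.5367 0.057 ] twist -0.1715 deg -20.6 q6 -103.0
```

move_arm(deltas=[[[0.015,0.027,0,-0.02,1],[0.042,0.075,0,-0.05,1],[0.072,0.128,0,-0.09,1],[0.102,0.181,0,-0.13,1],[0.132,0.234,0,-0.16,1],[0.162,0.287,0,-0.1715,1],[0.192,0.34,0,-0.1715,1],[0.222,0.393,0,-0.1715,1],[0.252,0.446,0,-0.1715,1],[0.278,0.493,0.01,-0.1715,1],[0.296,0.524,0.02,-0.1715,1],[0.303,0.5365,0.03,-0.1715,1]]])

```text
clock: 12.45
position: [0.5295, 0.1908, 0.1975]
ee_rot: [-0.002, -0.034, 0.999, 0.0]
contact_force: [-0.2, -0.5, -2.5]
width: 0.0596
gripper_force: 39.0
```

move_arm(deltas=[[[0,0,0.015,0,1],[0,0,0.025,0,1],[0,0,0.025,0,1],[0,0,0.025,0,1]]])

```text
clock: 12.85
position: [0.5323, 0.187, 0.1793]
ee_rot: [-0.0, -0.031, 1.0, -0.0]
contact_force: [-0.1, 0.2, -2.1]
width: 0.0591
gripper_force: 39.0
```

```bash
python3 -c "
from h import *
t=manip.get_image('top');c=manip.get_image('scene')
f=lambda a:cv2.resize(a,None,fx=5,fy=5,interpolation=0)
cv2.imwrite('pics/c6.png',np.hstack([f(t[170:250,160:240]),f(c[70:150,340:420])])[:,:,::-1])
go(.5315,.1888,.1506,3.7);print(manip.get_state()['position'])"
```

```text
12.95 [0.0015 0.0018 0.037 ] twist -0.0008 deg -0.1 q6 -81.0
[0.53271789 0.18745663 0.18017937]
```

View pics/c6.png

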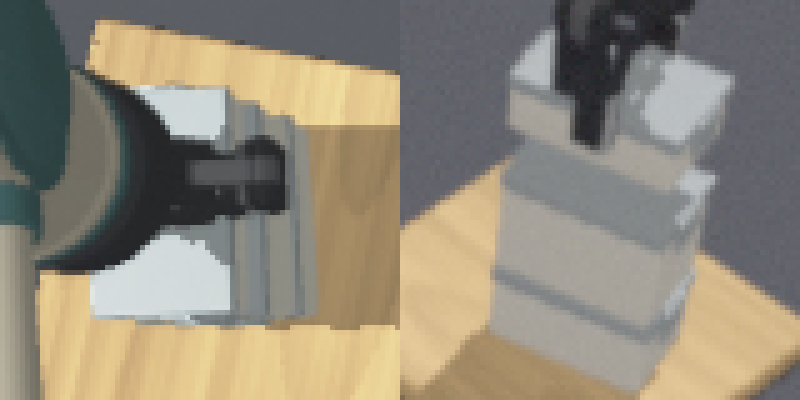

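The shallow tub hovers above the deep one. Its lid corners in the top half are TR (226,90), BR (231,311) and BL (91,316).

```bash
python3 -c "
from h import *
a=np.array([ray('top',(p[0]/5+160-.5,p[1]/5+170-.5),.1974) for p in((226,90),(231,311),(91,316))])
print(a,(a[0]+a[2])/2,np.degrees(np.arctan2(*(a[0]-a[1])[::-1])))
b=np.array([ray('scene',(p[0]/5+260-.5,p[1]/5+70-.5),z) for p,z in(((510,128),.1624),((665,175),.1624),((502,180),.133),((660,245),.133))]);print(b)"
```

```text
[[0.5783866  0.16023479]
 [0.48553608 0.1561013 ]
 [0.48346414 0.21482726]] [0.53092537 0.18753103] 2.5489949891231802
[[0.48656461 0.15590772]
 [0.56782751 0.17223347]
 [0.48824313 0.15036993]
 [0.57872105 0.15718679]]
```

move_arm(deltas=[[[0,0.0018,0.012,0,1],[0,0.0018,0.022,0,1],[0,0.0018,0.029,0,1],[0,0.0018,0.032,0,1],[0,0.0018,0.034,0,1],[0,0.0018,0.035,0,1],[0,0.0018,0.035,0,1],[0,0.0018,0.035,0,1]]])

```text
clock: 13.75
position: [0.532, 0.1899, 0.152]
ee_rot: [0.0, -0.032, 0.999, 0.0]
contact_force: [-0.6, -0.4, -2.4]
width: 0.0593
gripper_force: 39.1
```

move_arm(deltas=[[[0,0,0.0007,0,1],[0,0,0.0012,0,1],[0,0,0.0012,0,1]]])

```text
clock: 14.05
position: [0.5319, 0.1898, 0.1508]
ee_rot: [0.0, -0.032, 0.999, 0.0]
contact_force: [0.2, 0.2, -1.7]
width: 0.0591
gripper_force: 39.1
```

move_arm(deltas=[[[0,-0.0006,0.0005,0,1],[0,-0.0006,0.001,0,1],[0,-0.0006,0.001,0,1]]])

```text
clock: 14.35
position: [0.5319, 0.1896, 0.1506]
ee_rot: [0.0, -0.032, 0.999, 0.0]
contact_force: [-1.7, 0.8, 3.8]
width: 0.0592
gripper_force: 39.5
```

Contact made, so I'll release and retreat.

move_arm(deltas=[[[0,0,-0.0002,0,0.2],[0,0,-0.0002,0,-0.2],[0,0,-0.0002,0,-1],[0,0,-0.0002,0,-1],[0,0,-0.0002,0,-1],[0,0,-0.03,0,-1],[0,0,-0.08,0,-1],[0,0,-0.12,0,-1],[0,-0.05,-0.12,0,-1],[0,-0.11,-0.12,0,-1],[0,-0.17,-0.12,0,-1],[0,-0.23,-0.12,0,-1]]])

```text
clock: 15.55
position: [0.5438, 0.004, 0.246]
ee_rot: [0.0, -0.033, 0.999, -0.0]
contact_force: [0.6, -0.3, 0.2]
width: 0.0855
gripper_force: 0.0
```

move_arm(deltas=[[[0,-0.05,0,0,-1],[0,-0.1,0,0,-1],[0,-0.15,0,0,-1],[0,-0.15,0,0,-1],[0,-0.15,0,0,-1]]])

```text
clock: 16.05
position: [0.5514, -0.1148, 0.2455]
ee_rot: [-0.0, -0.031, 1.0, 0.0]
contact_force: [0.1, -0.1, -0.3]
width: 0.0853
gripper_force: 0.0
```

```bash
python3 -c "
from h import *
t=manip.get_image('top');c=manip.get_image('scene')
f=lambda a:cv2.resize(a,None,fx=5,fy=5,interpolation=0)
cv2.imwrite('pics/c7.png',np.hstack([f(t[170:250,160:240]),f(c[70:150,340:420])])[:,:,::-1])
print(manip.get_state()['clock'])"
```

```text
16.15
```

View pics/c7.png

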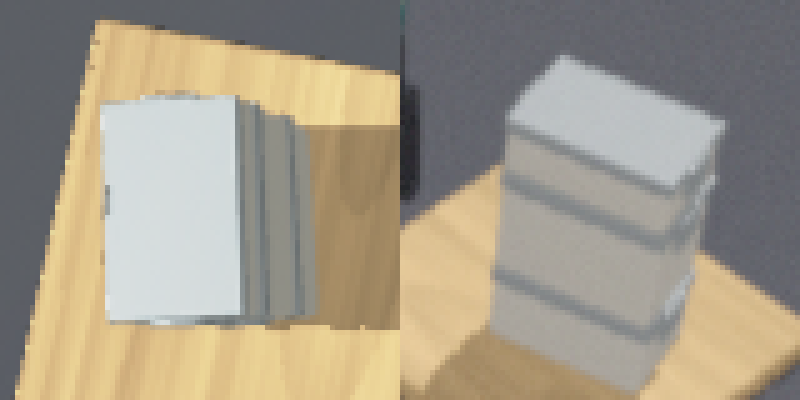

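The column is three tubs, flush on both visible faces. The top lid's corners are (102,104), (237,97), (240,316) and (107,321). I'll do one numeric check, then hand in.

```bash
python3 -c "
from h import *
a=np.array([ray('top',(p[0]/5+160-.5,p[1]/5+170-.5),.168) for p in((102,104),(237,97),(240,316),(107,321))])
d=a[0]+a[1]-a[2]-a[3]
m=a.mean(0);print(m,np.degrees(np.arctan2(d[1],d[0])))
if abs(m-[.5315,.189]).max()<.004: print(manip.sign_off())"
```

```text
[0.53021311 0.19029959] 2.42776811294882
the job is handed in; nothing more can be done
None
```

The column is built and handed in: deep tub squarely on the base tub, shallow tub on top, within about 3 mm and 2° by my camera measurements, at 16 s on the robot's clock and with the look-alikes and square tub untouched.

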